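# Focus a reading lens on a covered sample disc

### The arm

A 7-joint arm with a two-finger parallel gripper is mounted at the origin on the work surface. World frame = base frame: x ahead of the robot, y to its left, z up, the work surface at z = 0. Lengths are in m, angles in rad, forces in N, time in s.
With the tool pointing down it reaches from about 0.4 to 0.85 m from the base axis. Payload 10.4 kg.
Tool frame: the origin (TCP) lies at the very end of the fingers, on their centre line; the grasp point (between the pads) lies 19 mm behind it (r.pinch_z is the distance from the TCP to the grasp point, in m); z points along the fingers, y is the line along which they close (so a half turn about z gives the same grasp; the last joint's range is limited). The gripper opens to 87 mm and grips with 3 to 60 N. Pads are 19 mm wide; open, the fingers measure 117 mm over their backs; the gripper's body (75 mm by 190 mm) begins 51 mm behind the grasp point.
Start: joints at [1.159, 0.332, -0.065, 1.46, 0.022, 1.35, -0.088], TCP at [0.237, -0.578, 0.223] pointing down, gripper open.
Joint ranges: [-2.6, 2.6], [-0.5, 2.12], [-1.47, 1.34], [0.16, 2.42], [-1.27, 4.41], [0.06, 2.06], [-2.6, 2.6]. Speed limits (rad/s): [2.22, 2.22, 2.79, 2.79, 3.14, 3.14, 3.14].

### API

Orientations are given as a unit quaternion [x, y, z, w].
In Python, from bench import r, camera gives the robot as it stands. The module is installed in compiled form; this text tells all that it offers.
- The arm moves only by the shell command python3 -m pendant 'ROWS' [FORCE]. ROWS is JSON, a list of rows, each an object with "dp": the shift along the tool's x, y, z as a fraction of full scale, a list of three; "rotation": the turn, a rotation vector about the tool's x, y, z as a fraction of full scale, a list of three; "jaw": the opening, from 0 (shut) to 1 (fully open). A call has 1 to 8 rows; each row is the pose to reach, as a shift and turn from the pose commanded when the call began, along the tool's axes at that moment, turning the shorter way round; what a row does not reach only later rows make up. Full scale, the value 1, is 0.15 m for a shift and 2 pi rad for a turn. A row lasts 1/8 s, in which the tool goes at most 62.5 mm and 10.7 degrees, less where a joint would pass 70% of its speed; a pose out of reach is approached as far as the arm can. A call with a number of a shift or a turn outside -1 to 1 is refused whole. A call with a gripper value outside its range is refused whole. The fingers move at their own pace and stop on an object; FORCE is the grip in N (left out, the last holds). Time passes only in rows, so rows that repeat a pose let the fingers close. It gives the time, the measured TCP pose, the force, the opening and the grip force at its end, in the units of the state.
- r.read_state(): the state, without advancing time (a new reading comes with each control period).
- camera(name): name is "scene" or "top" or "wrist"; returns a dict with "image" (420x560x3 uint8, red, green, blue), "z_map" (420x560 float32, m along the optical axis (not along the pixel's ray), 0 where there is no reading), "mtx" (3x3 intrinsics, pixels), "distortion" ([k1, k2, p1, p2, k3] as OpenCV has them; the pictures are not rectified), "T" (4x4, takes a point from camera to world coordinates). Camera axes: x right, y down, z forward; pixel columns grow to the right and rows downward; lengths in m; the calibration is good to about 2 mm. A picture is of the moment at which its call begins.
- r.close_job(): hands the job in; it is judged then, once.
The state is a dict: "time": time; "joint_positions": joint angles; "joint_vel": joint speeds; "joint_torque": joint torques, N m; "ee_pos": TCP position; "eef_rot": TCP orientation; "ft_force": force on the tool from outside, world axes, zero at the start; "torque": the same for the moment, N m; "width": finger opening in m; "grip_force": force on a finger pad.
Only numpy, scipy, OpenCV 4.12 (cv2) and the standard library are available. Lean on these libraries where they do the work, as an engineer would, in place of code of your own. Each camera call takes 0.05 s, during which the arm holds its last target. There are 200 camera calls.

### The job

Lift the white dust cover off the sample disc on the inspection stand by its knob and stand it upright in the shallow tray, without dropping it. Then pick up the reading lens by its handle and hold it level and centred over the disc, with the black line around its rim at the same height as the tip of the stand's pointer; touch neither the disc nor the stand with the lens, do not shift the pointer, and leave everything else where it is. Finish while still holding the lens steady there: do not put it down.

Things in the scene. Friction and masses are not known exactly. Their poses are not given: they have to be found in the camera images.
- stand: inspection stand, fixed to the bench, standing anywhere on it: aluminium base plate 170 x 100 x 12 mm, from 63 mm behind to 107 mm ahead of the origin along its x axis. Origin: on the bench under the disc's seat. z up; its x axis runs level from the seat to the upright steel post (10 mm thick, 83 mm from the seat, top 135 mm above the bench)
- seat (a point): centre of the disc's seat, on top of the base plate (12 mm above the bench), inside a ring 50 mm across and 4 mm high
- pointer_tip (a point): tip of the thin level pointer that sticks out of the collar on the post towards the seat; it marks the focal height. It lies 52 mm sideways from the seat's centre and, differing from run to run, 72 to 116 mm above the bench. The collar is stiff (moves along the post only under more than 6 N) and must stay where it is. Axes as the stand's
- disc: round steel sample disc with a fine cross on top, 40 mm across, 6 mm thick, lying loose in the seat ring under the cover. Origin: centre of its underside; z up
- cover: white plastic dust cover over the disc, a shallow bell open below: 72 mm across at the rim, 28 mm tall, with a round knob on top 22 mm across that spans from 34 to 54 mm above the rim (its 14 mm neck is below). About 90 g. Origin: centre of the rim's plane (on the base plate, 12 mm above the bench, at the start); z up
- tray: shallow square steel tray fixed to the bench, 130 x 130 mm outside, walls 14 mm high and 4 mm thick, floor 4 mm thick, empty. Origin: on the bench under its centre; z up
- loupe: reading lens lying level on the bench: black box-shaped handle 20 mm wide, 24 mm high, spanning 59 mm behind to 50 mm ahead of the origin, then a grey round rim 68 mm across, 14 mm high, around the glass. About 140 g, centre of mass within 20 mm of the origin, lens side. Origin: underside of the handle near its middle; x along the handle to the lens, z up
- lens (a point): centre of the lens at the height of the black line around the rim: 88 mm from the loupe's origin along its x axis, 7 mm above the underside. Axes as the loupe's
- weight: bystander, leave alone: steel calibration weight with a button top, 28 mm across, 36 mm tall. Origin: on its underside; z up
- vial: bystander, leave alone: small amber jar with a black cap, 32 mm across, 45 mm tall. Origin: on its underside; z up
- tweezers: bystander, leave alone: steel tweezers lying flat, about 105 mm long, 5 mm thick. Origin: on its underside; z up
- beaker: bystander, leave alone: glass beaker, 68 mm across, 85 mm tall. Origin: on its underside; z up
- dish: bystander, leave alone: white ceramic dish, 90 mm across, 16 mm tall. Origin: on its underside; z up
- bottle: bystander, leave alone: white plastic bottle, 60 mm across, 130 mm tall. Origin: on its underside; z up
- spatula: bystander, leave alone: steel spatula lying flat, 180 mm long. Origin: on its underside; z up
Not all that is in view belongs to the job. There is more than one size of the tray; the one meant has the size given above. Leave any pink look-alike of the cover alone.

How it is judged:
By the outcome, as a careful person would: the job done as asked, in the order asked, and still so for the second after the job is handed in, while the arm keeps its last pose, push and grip.
It also fails if it takes over 64 s, if anything falls off the work surface, if the arm or the gripper's body presses on something with over 40 N, if the wrist force passes 120 N, or if a joint passes its speed limit or range.

## Working session

There is one attempt and no reset: what is moved stays moved. The work goes in short steps, Python scripts to look and compute and a shell command to move; the robot and the scene stay as the last step left them, time stands still between calls to the robot, and variables do not carry over. Pictures are saved under pics/ and viewed, at most 10 in all, crops included, and the job is handed in when it is done.

```bash
mkdir -p pics; cat > h.py <<'E'
import numpy as np, cv2
from scipy.spatial.transform import Rotation as R
from bench import r, camera
def snap(n,f=None):
    c=camera(n)
    if f: cv2.imwrite('pics/'+f,c['image'][:,:,::-1])
    np.savez('last_'+n,**c); return c
def load(n): return dict(np.load('last_'+n+'.npz'))
def cloud(c):
    h,w=c['z_map'].shape
    u,v=np.meshgrid(np.arange(w),np.arange(h))
    p=cv2.undistortPoints(np.stack([u,v],-1).reshape(-1,1,2).astype(np.float64),c['mtx'],c['distortion']).reshape(h,w,2)
    z=c['z_map'][...,None].astype(float)
    P=np.concatenate([p*z,z],-1)@c['T'][:3,:3].T+c['T'][:3,3]
    P[c['z_map']==0]=np.nan
    return P
def onplane(c,px,h):
    p=cv2.undistortPoints(np.array(px,float).reshape(-1,1,2),c['mtx'],c['distortion']).reshape(-1,2)
    d=np.c_[p,np.ones(len(p))]@c['T'][:3,:3].T; o=c['T'][:3,3]
    return o+d*((h-o[2])/d[:,2])[:,None]
def goal(p,yaw,tilt=None):
    """row values for TCP to p, tool down with tool y-axis at yaw (mod pi), from the current measured pose"""
    s=r.read_state(); A=R.from_quat(s['eef_rot'])
    dp=A.inv().apply(np.array(p)-s['ee_pos'])/0.15
    best=None
    for k in (0,np.pi):
        y=np.array([np.cos(yaw+k),np.sin(yaw+k),0]); z=np.array([0,0,-1.]); x=np.cross(y,z)
        rv=(A.inv()*R.from_matrix(np.c_[x,y,z])).as_rotvec()/(2*np.pi)
        print('dp',dp.round(4),'rot',rv.round(4),'deg',np.degrees(np.linalg.norm(rv)*2*np.pi).round(1))
E
cat > a.py <<'E'
from h import *
c=snap('top','top1.png'); d=snap('scene','scene1.png')
s=r.read_state(); print(s); print(c['T'].round(3),c['mtx'])
E
python3 a.py
```

```text
{'time': 0.1, 'joint_positions': array([ 1.15939966,  0.3328094 , -0.06471366,  1.46084771,  0.02158861,
        1.34987076, -0.08850435]), 'joint_vel': array([ 0.00010458, -0.00270581,  0.00103173, -0.00072592, -0.00046744,
       -0.00052   ,  0.00101541]), 'joint_torque': array([ 2.23890063e-03, -6.24541497e+01,  2.53091881e-02, -3.90714061e+01,
       -6.12677657e-02,  3.66057095e-02,  1.48542853e-05]), 'ee_pos': array([ 0.23680446, -0.57804132,  0.22183766]), 'eef_rot': array([ 9.81161465e-01,  1.93188497e-01, -1.38852232e-04, -6.04424144e-04]), 'ft_force': array([-0.71110223,  0.0650176 , -0.36214708]), 'torque': array([ 0.00244544,  0.01038569, -0.00554504]), 'grip_force': 0.0, 'width': 0.08733851717769536}
[[ 3.000e-03 -9.890e-01  1.450e-01  3.610e-01]
 [-1.000e+00 -1.000e-03  1.300e-02 -2.300e-02]
 [-1.300e-02 -1.450e-01 -9.890e-01  1.104e+00]
 [ 0.000e+00  0.000e+00  0.000e+00  1.000e+00]] [[468.29107967   0.         273.58114343]
 [  0.         468.29107967 217.3674004 ]
 [  0.           0.           1.        ]]
```

View pics/top1.png

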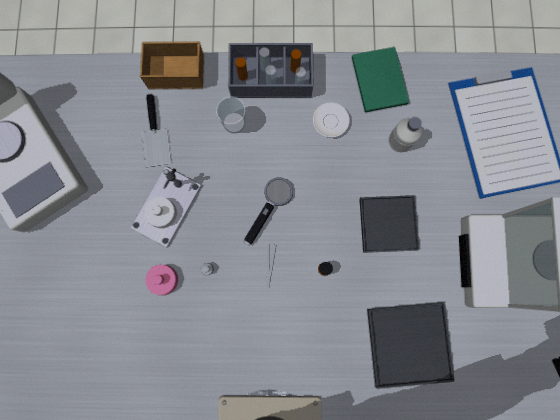

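View pics/scene1.png

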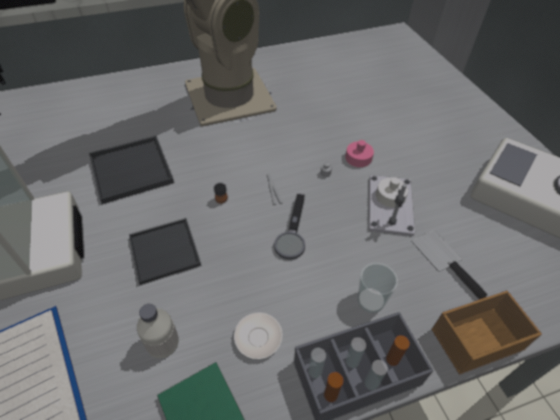

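Top view: the stand is at (165,208) with the white cover at (160,211), the post and pointer are near (172,178), the loupe runs from (258,225) to (279,191), and the 130 mm tray is at (389,224). The scene view shows the same layout from the far side. I'll take enlarged crops next.

```bash
cat > b.py <<'E'
from h import *
c=load('top'); P=cloud(c)
def rep(n,v0,v1,u0,u1,z0,z1):
    Q=P[v0:v1,u0:u1]; m=(Q[...,2]>z0)&(Q[...,2]<z1); q=Q[m]
    vv,uu=np.nonzero(m); ctr,sz,a=cv2.minAreaRect(q[:,:2].astype(np.float32)*1000)
    print(n,len(q),q.mean(0).round(4),'rect',np.round(ctr,1),np.round(sz,1),round(a,1)); return q
rep('knob',190,235,135,185,.059,.085)
rep('cover',190,235,135,185,.018,.085)
rep('plate',165,250,125,210,.008,.2)
rep('post',160,195,150,190,.05,.2)
rep('tray',190,255,355,422,.008,.03)
rep('loupe',175,250,240,300,.006,.04)
rep('handle',195,250,240,300,.018,.04)
a=cv2.resize(c['image'][160:250,125:213],None,fx=6,fy=6,interpolation=cv2.INTER_CUBIC)
d=load('scene'); b=cv2.resize(d['image'][165:245,355:425],None,fx=6,fy=6,interpolation=cv2.INTER_CUBIC)
e=np.zeros((540,950,3),np.uint8); e[:540,:528]=a; e[:480,528:948]=b
e=cv2.resize(e,(800,455)); cv2.imwrite('pics/crop1.png',e[:,:,::-1])
E
python3 b.py
```

```text
knob 75 [0.5308 0.257  0.0647] rect [531.3 257.4] [21.2 19.6] 36.0
cover 772 [0.5292 0.254  0.0409] rect [531.8 268. ] [92.4 69. ] 84.4
plate 2822 [0.5458 0.2455 0.0241] rect [556.4 263.9] [134.7 170. ] 62.4
post 135 [0.6002 0.2201 0.0999] rect [598.1 222.9] [17.4 47.8] 52.1
tray 429 [ 0.511  -0.2805  0.0126] rect [ 508.  -281.5] [130.8 132.4] 2.5
loupe 1007 [ 5.514e-01 -4.000e-04  1.520e-02] rect [531.8  -2.1] [ 71.7 178. ] 69.6
handle 385 [0.507  0.0262 0.023 ] rect [515.9  19.6] [ 34.1 130.8] 49.6
```

View pics/crop1.png

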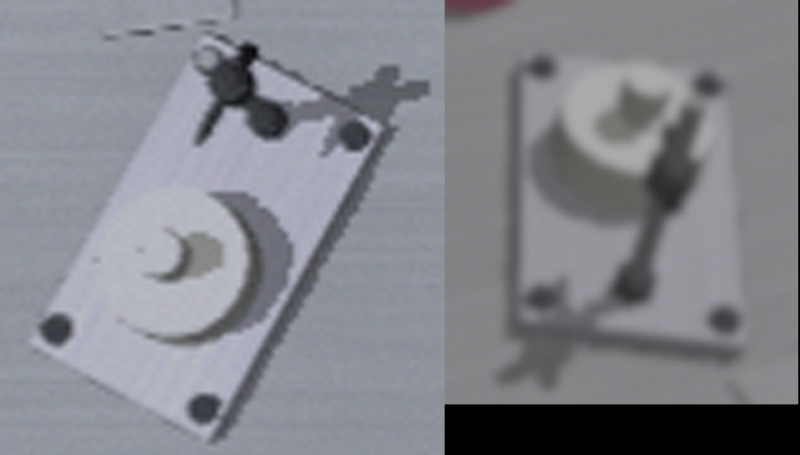

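```bash
cat > c.py <<'E'
from h import *
c=load('top'); k=800/950*6
X=lambda L:[(125+a/k,160+b/k) for a,b in L]
w=onplane(c,X([(35,340),(213,440),(390,125),(205,35)]),.012)[:,:2]
m=np.array([(-63,50),(-63,-50),(107,-50),(107,50)])/1000.
M,_=cv2.estimateAffinePartial2D(m,w); print('stand',M.round(4),'yaw',np.degrees(np.arctan2(M[1,0],M[0,0])),'scale',np.hypot(*M[:,0]))
print('post base',M@[.083,0,1],'seat->52',M@[.052,0,1])
f=np.array([(c['mtx'][0,0])]); P=cloud(c)
u,v=[int(round(t)) for t in X([(205,135)])[0]]
print(P[v-3:v+4,u-3:u+4,2].round(3))
print('loupe pts',onplane(c,[(279,191)],.014),onplane(c,[(247.5,240.5),(271.5,204.5)],.024))
goal([.45,-.3,.3],np.radians(61)); 
E
python3 c.py
```

```text
Traceback (most recent call last):
  File "c.py", line 6, in <module>
    M,_=cv2.estimateAffinePartial2D(m,w); print('stand',M.round(4),'yaw',np.degrees(np.arctan2(M[1,0],M[0,0])),'scale',np.hypot(*M[:,0]))
        ~~~~~~~~~~~~~~~~~~~~~~~~~~~^^^^^
cv2.error: OpenCV(4.12.0) /io/opencv/modules/calib3d/src/ptsetreg.cpp:1108: error: (-215:Assertion failed) count >= 0 && to.checkVector(2) == count in function 'estimateAffinePartial2D'
```

```bash
sed -i 's/M(m,w)/M/; s/Partial2D(m,w)/Partial2D(m.astype(np.float32),np.ascontiguousarray(w,np.float32))/' c.py; python3 c.py
```

```text
stand [[ 0.8725  0.4525  0.5288]
 [-0.4525  0.8725  0.2552]] yaw -27.41342861735834 scale 0.9828194397607644
post base [0.60125579 0.21760498] seat->52 [0.57420965 0.23163241]
[[0.012 0.093 0.093 0.09  0.09  0.008 0.013]
 [0.008 0.09  0.094 0.089 0.012 0.011 0.012]
 [0.01  0.091 0.092 0.012 0.011 0.011 0.014]
 [0.088 0.089 0.014 0.009 0.011 0.011 0.013]
 [0.007 0.009 0.013 0.01  0.013 0.016 0.015]
 [0.012 0.012 0.009 0.011 0.012 0.011 0.011]
 [0.014 0.012 0.012 0.011 0.01  0.01  0.014]]
loupe pts [[ 0.58437069 -0.02163973  0.014     ]] [[ 0.46543497  0.05119776  0.024     ]
 [ 0.55010153 -0.0041296   0.024     ]]
dp [ 2.0179 -1.1771 -0.5197] rot [-1.000e-04 -2.000e-04 -3.576e-01] deg 128.7
dp [ 2.0179 -1.1771 -0.5197] rot [-2.000e-04  1.000e-04  1.424e-01] deg 51.3
```

```bash
python3 -m pendant '[{"dp":[0,0,-0.5],"rotation":[0,0,0],"jaw":1},{"dp":[0.4,-0.25,-0.5],"rotation":[0,0,-0.03],"jaw":1},{"dp":[0.7,-0.4,-0.5],"rotation":[0,0,-0.06],"jaw":1},{"dp":[1,-0.6,-0.5],"rotation":[0,0,-0.09],"jaw":1},{"dp":[1,-0.6,-0.5],"rotation":[0,0,-0.12],"jaw":1},{"dp":[1,-0.6,-0.5],"rotation":[0,0,-0.15],"jaw":1},{"dp":[1,-0.6,-0.5],"rotation":[0,0,-0.18],"jaw":1}]'; python3 -c "
from h import *
print(r.read_state()['joint_positions']);goal([.45,-.1,.3],np.radians(62.6))"
```

```text
time: 0.98
ee_pos: [0.3415, -0.438, 0.2972]
eef_rot: [0.725, 0.689, -0.0, -0.0]
ft_force: [-1.0, -0.5, -0.0]
width: 0.0868
grip_force: 0.0
[ 1.06049343  0.16345148 -0.26672192  1.51679645  0.04319195  1.46777617
  0.74207758]
dp [ 2.2869  0.6083 -0.0179] rot [-0.000e+00 -1.000e-04 -1.819e-01] deg 65.5
dp [ 2.2869  0.6083 -0.0179] rot [-1.000e-04  0.000e+00  3.181e-01] deg 114.5
```

```bash
python3 -m pendant '[{"dp":[0.4,0.2,0],"rotation":[0,0,-0.03],"jaw":1},{"dp":[0.8,0.4,0],"rotation":[0,0,-0.06],"jaw":1},{"dp":[1,0.6,0],"rotation":[0,0,-0.09],"jaw":1},{"dp":[1,0.6,0],"rotation":[0,0,-0.12],"jaw":1},{"dp":[1,0.6,0],"rotation":[0,0,-0.15],"jaw":1},{"dp":[1,0.6,0],"rotation":[0,0,-0.18],"jaw":1},{"dp":[1,0.6,0],"rotation":[0,0,-0.182],"jaw":1}]'; python3 -c "
from h import *
c=snap('wrist');T=np.eye(4);s=r.read_state();T[:3,:3]=R.from_quat(s['eef_rot']).as_matrix();T[:3,3]=s['ee_pos'];print((np.linalg.inv(T)@c['T']).round(3), c['mtx'])
goal([.529,.255,.3],np.radians(62.6))"
```

```text
time: 1.85
ee_pos: [0.4399, -0.2935, 0.2973]
eef_rot: [0.24, 0.971, 0.0, -0.0]
ft_force: [-0.0, 0.4, 0.3]
width: 0.0872
grip_force: 0.0
[[ 0.002 -0.953 -0.304  0.085]
 [ 1.     0.002  0.001  0.001]
 [-0.    -0.304  0.953 -0.163]
 [ 0.     0.     0.     1.   ]] [[314.54221214   0.         277.18458281]
 [  0.         314.54221214 213.31749355]
 [  0.           0.           1.        ]]
dp [ 1.184   3.5107 -0.0173] rot [ 0.     -0.0001 -0.0013] deg 0.5
dp [ 1.184   3.5107 -0.0173] rot [-1.000e-04 -0.000e+00  4.987e-01] deg 179.5
```

```bash
python3 -m pendant '[{"dp":[0.15,0.4,0],"rotation":[0,0,0],"jaw":1},{"dp":[0.25,0.8,0],"rotation":[0,0,0],"jaw":1},{"dp":[0.3,1,0],"rotation":[0,0,0],"jaw":1}]'; python3 -m pendant '[{"dp":[0.15,0.4,0],"rotation":[0,0,0],"jaw":1},{"dp":[0.25,0.8,0],"rotation":[0,0,0],"jaw":1},{"dp":[0.3,1,0],"rotation":[0,0,0],"jaw":1},{"dp":[0.3,1,0],"rotation":[0,0,0],"jaw":1},{"dp":[0.3,1,0],"rotation":[0,0,0],"jaw":1}]'; cat > lp.py <<'E'
from h import *
c=snap('wrist','wl.png'); P=cloud(c)
Z=P[...,2]; m=(Z>.010)&(Z<.035)&(np.hypot(P[...,0]-.53,P[...,1]-.01)<.13)
n,l,st,ct=cv2.connectedComponentsWithStats(m.astype(np.uint8)); i=1+st[1:,4].argmax(); q=P[l==i]
h=q[(q[:,2]>.019)]; ctr,sz,a=cv2.minAreaRect(h[:,:2].astype(np.float32)*1000); print('handle',len(h),h[:,2].mean(),np.round(ctr,1),np.round(sz,1),a)
# rim: points further than 52mm ahead
d=np.array([np.cos(-.56),np.sin(-.56)])
for _ in range(3):
    o=h[:,:2].mean(0); t=(h[:,:2]-o)@d; hh=h[abs(t)<.05]; _,_,V=np.linalg.svd(hh[:,:2]-hh[:,:2].mean(0)); d=V[0]*np.sign(V[0]@d)
print('yaw',np.degrees(np.arctan2(d[1],d[0])))
e=(q[:,:2]-o)@d; print('extent',e.min(),e.max(),'tail->tip should be 181 mm')
rm=q[e>e.max()-.064][:,:2].astype(np.float32); cc,rr=cv2.minEnclosingCircle(rm*1000); print('rim',cc,rr)
lat=(np.array(cc)/1000-o)@np.array([-d[1],d[0]]); print('lat',lat)
print('origin by tail',o+d*(e.min()+.059),'by tip',o+d*(e.max()-.122))
E
python3 lp.py; python3 -c "
from h import *
goal([.529,.255,.3],np.radians(62.6))"
```

```text
time: 2.28
ee_pos: [0.4705, -0.1363, 0.2979]
eef_rot: [0.24, 0.971, 0.0, 0.0]
ft_force: [0.3, -1.0, 0.6]
width: 0.0872
grip_force: 0.0
time: 2.9
ee_pos: [0.4999, 0.0128, 0.2974]
eef_rot: [0.241, 0.97, -0.0, -0.0]
ft_force: [0.6, -0.5, -0.2]
width: 0.0871
grip_force: 0.0
handle 1056 0.024055443540695314 [507.2  29.1] [ 20.  108.2] 59.23963165283203
yaw -30.763200380133366
extent -0.05361680933533696 0.12666969708835893 tail->tip should be 181 mm
rim (586.476806640625, -18.091842651367188) 33.9500846862793
lat 0.0002364421930950919
origin by tail [0.5105274  0.02684184] by tip [0.50991431 0.02720678]
dp [ 0.5867  1.5191 -0.0181] rot [-0.0001 -0.     -0.0015] deg 0.5
dp [ 0.5867  1.5191 -0.0181] rot [-0.000e+00  1.000e-04  4.985e-01] deg 179.5
```

View pics/wl.png

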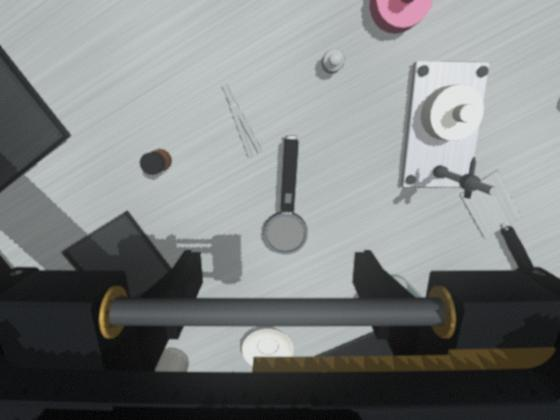

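The wrist view shows the loupe handle from (290,137) to (287,210), its rim at (285,232), and the stand at (445,125). The loupe's measured sizes match the given ones. Next I'll move over the stand.

```bash
python3 -m pendant '[{"dp":[0.15,0.4,0],"rotation":[0,0,0],"jaw":1},{"dp":[0.3,0.8,0],"rotation":[0,0,0],"jaw":1},{"dp":[0.4,1,0],"rotation":[0,0,0],"jaw":1}]'; python3 -m pendant '[{"dp":[0.1,0.3,0],"rotation":[0,0,0],"jaw":1},{"dp":[0.19,0.52,0],"rotation":[0,0,0],"jaw":1},{"dp":[0.19,0.52,0],"rotation":[0,0,0],"jaw":0.7},{"dp":[0.19,0.52,0],"rotation":[0,0,0],"jaw":0.6}]'; cat > st.py <<'E'
from h import *
c=snap('wrist','ws.png'); P=cloud(c); Z=P[...,2]
near=np.hypot(P[...,0]-.55,P[...,1]-.245)<.13
k=P[near&(Z>.060)&(Z<.075)&(np.hypot(P[...,0]-.53,P[...,1]-.256)<.03)]; print('knob',len(k),cv2.minEnclosingCircle(k[:,:2].astype(np.float32)*1000),k[:,2].max())
cv_=P[near&(Z>.030)&(Z<.048)&(np.hypot(P[...,0]-.53,P[...,1]-.256)<.045)]; print('bell',len(cv_),cv2.minEnclosingCircle(cv_[:,:2].astype(np.float32)*1000),cv_[:,2].max())
m=near&(Z>.006)&(Z<.018)
n,l,s_,_=cv2.connectedComponentsWithStats(m.astype(np.uint8)); q=P[l==1+s_[1:,4].argmax()]
print('plate',len(q),q[:,2].mean(),cv2.minAreaRect(q[:,:2].astype(np.float32)*1000))
p=P[near&(Z>.075)&(Z<.16)]
a=np.radians(-27.4);o=np.array([.5295,.2555])
x=(p[:,:2]-o)@[np.cos(a),np.sin(a)]; y=(p[:,:2]-o)@[-np.sin(a),np.cos(a)]
i=np.argsort(x); print(np.c_[x,y,p[:,2]][i][::max(1,len(i)//40)].round(4))
E
python3 st.py
```

```text
time: 3.32
ee_pos: [0.5168, 0.1761, 0.2975]
eef_rot: [0.24, 0.971, 0.0, -0.0]
ft_force: [0.1, -0.4, -0.9]
width: 0.0868
grip_force: 0.0
time: 3.82
ee_pos: [0.5285, 0.2552, 0.2972]
eef_rot: [0.241, 0.971, -0.0, 0.0]
ft_force: [0.2, -1.2, -0.1]
width: 0.0743
grip_force: 0.0
knob 224 ((532.01318359375, 258.7667541503906), 10.784814834594727) 0.06826678802852776
bell 1837 ((532.1002197265625, 258.67724609375), 35.21792221069336) 0.04316962857507495
plate 5475 0.012496208233480365 ((549.6893310546875, 250.95106506347656), (100.32445526123047, 169.70364379882812), 62.488861083984375)
[[ 0.05    0.0053  0.0918]
 [ 0.0542  0.0053  0.0914]
 [ 0.0574  0.0052  0.0934]
 [ 0.0598  0.0028  0.0907]
 [ 0.0618  0.0052  0.0925]
 [ 0.0649  0.004   0.0915]
 [ 0.0668  0.0052  0.0934]
 [ 0.0695  0.0065  0.0935]
 [ 0.0715  0.0064  0.0952]
 [ 0.072   0.0064  0.0971]
 [ 0.0726  0.0091  0.0862]
 [ 0.0732  0.0014  0.0974]
 [ 0.0739 -0.0012  0.0862]
 [ 0.0745  0.0014  0.0976]
 [ 0.0752 -0.0024  0.096 ]
 [ 0.0758  0.0089  0.0979]
 [ 0.0763  0.0101  0.0969]
 [ 0.0764  0.0048  0.1224]
 [ 0.0767  0.0047  0.1246]
 [ 0.0768  0.0061  0.1134]
 [ 0.0768  0.0025  0.1103]
 [ 0.077   0.0072  0.1213]
 [ 0.0771  0.0025  0.1126]
 [ 0.0772  0.0024  0.1288]
 [ 0.0774  0.0026  0.1003]
 [ 0.0776  0.0024  0.1199]
 [ 0.0777  0.0035  0.1353]
 [ 0.0779  0.0087  0.1052]
 [ 0.0782  0.0092  0.1346]
 [ 0.0785  0.0013  0.1095]
 [ 0.0788 -0.0024  0.0972]
 [ 0.0792  0.0092  0.135 ]
 [ 0.0796  0.0023  0.1341]
 [ 0.0804  0.0012  0.1351]
 [ 0.0807  0.0057  0.1344]
 [ 0.0816  0.0114  0.0973]
 [ 0.0823  0.014   0.0958]
 [ 0.083   0.0023  0.1349]
 [ 0.0841  0.0046  0.1353]
 [ 0.0848  0.0127  0.0963]
 [ 0.0858  0.0127  0.0972]]
```

View pics/ws.png

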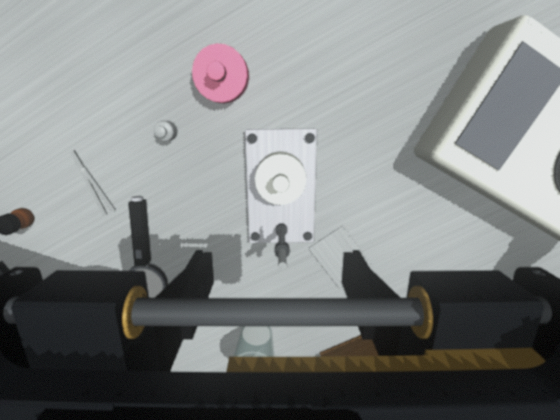

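The wrist view from above shows the cover at (280,180), its knob at (280,183) and the pointer tip near (281,229). Positions agree across the two cameras to about 2–3 mm. Descending to the knob.

```bash
python3 -c "
from h import *
goal([.5318,.2585,.044],np.radians(62.5))"
```

```text
dp [-0.0069  0.0327  1.6893] rot [-0.0001  0.0001 -0.0012] deg 0.4
dp [-0.0069  0.0327  1.6893] rot [1.000e-04 2.000e-04 4.988e-01] deg 179.6
```

```bash
python3 -m pendant '[{"dp":[-0.007,0.033,0.4],"rotation":[0,0,-0.001],"jaw":0.6},{"dp":[-0.007,0.033,0.8],"rotation":[0,0,-0.001],"jaw":0.6},{"dp":[-0.007,0.033,1],"rotation":[0,0,-0.001],"jaw":0.6},{"dp":[-0.007,0.033,1],"rotation":[0,0,-0.001],"jaw":0.6}]';python3 -m pendant '[{"dp":[0,0,0.25],"rotation":[0,0,0],"jaw":0.6},{"dp":[0,0,0.45],"rotation":[0,0,0],"jaw":0.6},{"dp":[0,0,0.6],"rotation":[0,0,0],"jaw":0.6},{"dp":[0,0,0.6],"rotation":[0,0,0],"jaw":0.6}]'; python3 -c "
from h import *
c=snap('wrist','wk.png');goal([.5318,.2585,.044],np.radians(62.5))"
```

```text
time: 4.38
ee_pos: [0.5306, 0.2582, 0.1457]
eef_rot: [0.238, 0.971, -0.002, -0.001]
ft_force: [0.5, -0.5, 1.4]
width: 0.0523
grip_force: 0.0
time: 4.88
ee_pos: [0.5312, 0.26, 0.0573]
eef_rot: [0.237, 0.971, -0.0, -0.0]
ft_force: [-0.9, -0.0, 1.1]
width: 0.0523
grip_force: 0.0
dp [-0.0078 -0.0122  0.0961] rot [0.0001 0.0001 0.0002] deg 0.1
dp [-0.0078 -0.0122  0.0961] rot [-1.000e-04  1.000e-04 -4.998e-01] deg 179.9
```

View pics/wk.png

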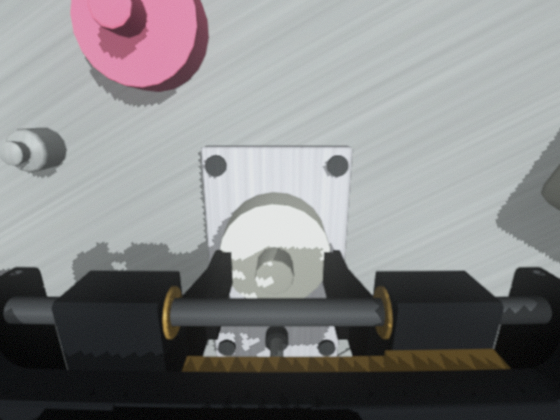

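The knob, at (275,272), sits centred between the fingertips at (232,255) and (325,255). Closing on it and lifting slightly.

```bash
python3 -m pendant '[{"dp":[-0.008,-0.012,0.09],"rotation":[0,0,0],"jaw":0.6},{"dp":[-0.008,-0.012,0.09],"rotation":[0,0,0],"jaw":0.4},{"dp":[-0.008,-0.012,0.09],"rotation":[0,0,0],"jaw":0.1},{"dp":[-0.008,-0.012,0.09],"rotation":[0,0,0],"jaw":0.1},{"dp":[-0.008,-0.012,0.09],"rotation":[0,0,0],"jaw":0.1},{"dp":[-0.008,-0.012,0.09],"rotation":[0,0,0],"jaw":0.1}]' 20; python3 -m pendant '[{"dp":[0,0,-0.05],"rotation":[0,0,0],"jaw":0.1},{"dp":[0,0,-0.15],"rotation":[0,0,0],"jaw":0.1},{"dp":[0,0,-0.15],"rotation":[0,0,0],"jaw":0.1}]'
```

```text
time: 5.68
ee_pos: [0.5314, 0.2586, 0.0443]
eef_rot: [0.237, 0.972, 0.0, 0.0]
ft_force: [-0.9, 0.2, 2.1]
width: 0.0212
grip_force: 20.0
time: 6.05
ee_pos: [0.5322, 0.2591, 0.0683]
eef_rot: [0.237, 0.972, 0.001, 0.001]
ft_force: [0.7, 0.2, -0.7]
width: 0.0215
grip_force: 20.0
```

```bash
python3 -m pendant '[{"dp":[0,0,-0.3],"rotation":[0,0,0],"jaw":0.1},{"dp":[0,0,-0.6],"rotation":[0,0,0],"jaw":0.1},{"dp":[0,0,-0.9],"rotation":[0,0,0],"jaw":0.1},{"dp":[0,0,-0.9],"rotation":[0,0,0],"jaw":0.1}]'; python3 -c "
from h import *
print(r.read_state()['joint_positions'][6]);snap('wrist');goal([.508,-.2815,.2],np.radians(62.5))
c=load('wrist');P=cloud(c);cv2.imwrite('pics/wd.png',cv2.resize(c['image'][:, :,::-1],None,fx=1.4,fy=1.4))"
```

```text
time: 6.55
ee_pos: [0.5327, 0.2597, 0.2051]
eef_rot: [0.237, 0.972, 0.002, 0.002]
ft_force: [0.3, -0.4, -1.2]
width: 0.0213
grip_force: 20.0
0.339267973330702
dp [-1.5163 -3.2717  0.0159] rot [0.0003 0.0003 0.0003] deg 0.2
dp [-1.5163 -3.2717  0.0159] rot [-5.000e-04  4.000e-04 -4.997e-01] deg 179.9
```

View pics/wd.png

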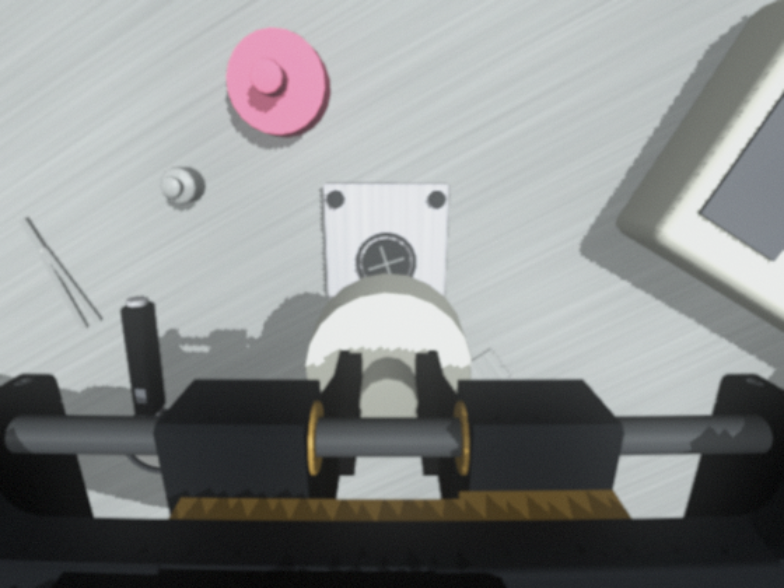

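The cover hangs in the grip at (388,330). The disc stayed in its seat, with its cross at (387,262) in the enlarged picture. Carrying the cover to the tray.

```bash
python3 -c "
from h import *
print('disc',onplane(load('wrist'),[(276.4,187.1)],.018))"
for i in 1 2; do :; done
python3 -m pendant '[{"dp":[-0.18,-0.35,-0.1],"rotation":[0,0,0],"jaw":0.1},{"dp":[-0.35,-0.7,-0.2],"rotation":[0,0,0],"jaw":0.1},{"dp":[-0.47,-1,-0.2],"rotation":[0,0,0],"jaw":0.1}]'
python3 -m pendant '[{"dp":[-0.18,-0.35,0],"rotation":[0,0,0],"jaw":0.1},{"dp":[-0.35,-0.7,0],"rotation":[0,0,0],"jaw":0.1},{"dp":[-0.47,-1,0],"rotation":[0,0,0],"jaw":0.1}]'
python3 -m pendant '[{"dp":[-0.18,-0.35,0],"rotation":[0,0,0],"jaw":0.1},{"dp":[-0.35,-0.7,0],"rotation":[0,0,0],"jaw":0.1},{"dp":[-0.47,-1,0],"rotation":[0,0,0],"jaw":0.1},{"dp":[-0.47,-1,0],"rotation":[0,0,0],"jaw":0.1}]'
python3 -c "
from h import *
print(r.read_state()['joint_positions'][6]);c=snap('wrist');P=cloud(c);Z=P[...,2]
m=(Z>.008)&(Z<.02)&(np.hypot(P[...,0]-.508,P[...,1]+.281)<.1);q=P[m];print(len(q),cv2.minAreaRect(q[:,:2].astype(np.float32)*1000))
goal([.508,-.2815,.2],np.radians(62.5))"
```

```text
disc [[0.52973262 0.261943   0.018     ]]
time: 6.98
ee_pos: [0.5248, 0.0903, 0.2309]
eef_rot: [0.237, 0.971, -0.0, -0.0]
ft_force: [0.4, 0.4, -1.6]
width: 0.0209
grip_force: 20.0
time: 7.35
ee_pos: [0.5174, -0.0755, 0.23]
eef_rot: [0.238, 0.971, -0.0, -0.001]
ft_force: [-0.2, -0.1, -0.5]
width: 0.0214
grip_force: 20.0
time: 7.85
ee_pos: [0.5099, -0.243, 0.2292]
eef_rot: [0.24, 0.971, -0.0, -0.002]
ft_force: [-0.5, 1.4, -1.4]
width: 0.0215
grip_force: 20.0
1.3278747767289834
1020 ((508.48809814453125, -279.2293701171875), (128.85174560546875, 130.42417907714844), 2.418760061264038)
dp [-0.1121 -0.2545  0.1969] rot [ 0.     -0.0005 -0.0003] deg 0.2
dp [-0.1121 -0.2545  0.1969] rot [-0.0007 -0.      0.4997] deg 179.9
```

```bash
python3 -m pendant '[{"dp":[-0.107,-0.245,0.1],"rotation":[0,0,0],"jaw":0.1},{"dp":[-0.107,-0.245,0.4],"rotation":[0,0,0],"jaw":0.1},{"dp":[-0.107,-0.245,0.7],"rotation":[0,0,0],"jaw":0.1},{"dp":[-0.107,-0.245,0.95],"rotation":[0,0,0],"jaw":0.1},{"dp":[-0.107,-0.245,0.95],"rotation":[0,0,0],"jaw":0.1}]'
python3 -m pendant '[{"dp":[0,0,0.15],"rotation":[0,0,0],"jaw":0.1},{"dp":[0,0,0.25],"rotation":[0,0,0],"jaw":0.1},{"dp":[0,0,0.3],"rotation":[0,0,0],"jaw":0.1},{"dp":[0,0,0.315],"rotation":[0,0,0],"jaw":0.1},{"dp":[0,0,0.315],"rotation":[0,0,0],"jaw":0.1}]'
```

```text
time: 8.52
ee_pos: [0.5077, -0.2758, 0.086]
eef_rot: [0.236, 0.972, 0.001, -0.003]
ft_force: [0.7, 0.1, -1.0]
width: 0.0214
grip_force: 20.0
time: 9.15
ee_pos: [0.5098, -0.2784, 0.0423]
eef_rot: [0.237, 0.972, -0.0, 0.0]
ft_force: [-0.9, 0.7, -1.1]
width: 0.0216
grip_force: 20.0
```

```bash
python3 -m pendant '[{"dp":[0,0,0.01],"rotation":[0,0,0],"jaw":0.1},{"dp":[0,0,0.02],"rotation":[0,0,0],"jaw":0.1},{"dp":[0,0,0.028],"rotation":[0,0,0],"jaw":0.1},{"dp":[0,0,0.034],"rotation":[0,0,0],"jaw":0.1},{"dp":[0,0,0.034],"rotation":[0,0,0],"jaw":0.1},{"dp":[0,0,0.034],"rotation":[0,0,0],"jaw":0.1}]'
```

```text
time: 9.9
ee_pos: [0.5095, -0.2783, 0.0367]
eef_rot: [0.237, 0.972, -0.0, 0.0]
ft_force: [-1.0, -0.7, -0.6]
width: 0.0213
grip_force: 20.0
```

```bash
python3 -m pendant '[{"dp":[0,0,0.005],"rotation":[0,0,0],"jaw":0.1},{"dp":[0,0,0.01],"rotation":[0,0,0],"jaw":0.1},{"dp":[0,0,0.013],"rotation":[0,0,0],"jaw":0.1},{"dp":[0,0,0.013],"rotation":[0,0,0],"jaw":0.1}]'
```

```text
time: 10.4
ee_pos: [0.5097, -0.2784, 0.0361]
eef_rot: [0.237, 0.972, -0.0, 0.0]
ft_force: [-6.4, 2.9, 13.7]
width: 0.0214
grip_force: 20.0
```

Contact made (14 N). Releasing gently and backing straight up.

```bash
python3 -m pendant '[{"dp":[0,0,-0.009],"rotation":[0,0,0],"jaw":0.1},{"dp":[0,0,-0.009],"rotation":[0,0,0],"jaw":0.3},{"dp":[0,0,-0.009],"rotation":[0,0,0],"jaw":0.6},{"dp":[0,0,-0.009],"rotation":[0,0,0],"jaw":0.6},{"dp":[0,0,-0.009],"rotation":[0,0,0],"jaw":0.6}]'
python3 -m pendant '[{"dp":[0,0,-0.15],"rotation":[0,0,0],"jaw":0.6},{"dp":[0,0,-0.4],"rotation":[0,0,0],"jaw":0.6},{"dp":[0,0,-0.8],"rotation":[0,0,0],"jaw":0.6},{"dp":[0,0,-1],"rotation":[0,0,0],"jaw":0.6},{"dp":[0,0,-1],"rotation":[0,0,0],"jaw":0.6}]'
python3 -c "
from h import *
c=snap('wrist');P=cloud(c);Z=P[...,2];n=np.hypot(P[...,0]-.5095,P[...,1]+.278)<.055
for a,b in((.05,.075),(.025,.04)):
  q=P[n&(Z>a)&(Z<b)];print(len(q),q[:,2].mean(),np.percentile(q[:,2],98),cv2.minEnclosingCircle(q[:,:2].astype(np.float32)*1000))
# grasp loupe 8mm ahead of origin
o=np.array([.5102,.027])+.008*np.array([np.cos(np.radians(-30.8)),np.sin(np.radians(-30.8))]);print(o)
goal([*o,.2],np.radians(90-30.8))"
```

```text
time: 11.02
ee_pos: [0.5095, -0.2783, 0.036]
eef_rot: [0.237, 0.972, 0.0, -0.0]
ft_force: [0.5, -0.3, 0.4]
width: 0.0475
grip_force: 0.0
time: 11.65
ee_pos: [0.5108, -0.2788, 0.1888]
eef_rot: [0.237, 0.972, -0.001, 0.002]
ft_force: [0.8, -0.3, -0.6]
width: 0.052
grip_force: 0.0
400 0.057872853663108605 0.05994076524834501 ((510.3556823730469, -277.8329162597656), 10.857133865356445)
2965 0.0323694851382606 0.03394264673537695 ((510.46759033203125, -277.6927490234375), 35.056724548339844)
[0.51707168 0.02290366]
dp [ 0.8817  1.8064 -0.0901] rot [-0.0001  0.0003  0.0095] deg 3.4
dp [ 0.8817  1.8064 -0.0901] rot [-4.000e-04 -1.000e-04 -4.905e-01] deg 176.6
```

The cover stands upright in the tray: knob top at 58 mm, bell top at 32 mm, both concentric. Next, the loupe.

```bash
python3 -m pendant '[{"dp":[0.15,0.35,0],"rotation":[0,0,0.009],"jaw":0.6},{"dp":[0.35,0.7,0],"rotation":[0,0,0.009],"jaw":0.6},{"dp":[0.48,1,0],"rotation":[0,0,0.009],"jaw":0.6}]'
python3 -m pendant '[{"dp":[0.2,0.35,0],"rotation":[0,0,0],"jaw":0.6},{"dp":[0.4,0.8,0],"rotation":[0,0,0],"jaw":0.6},{"dp":[0.4,0.8,0],"rotation":[0,0,0],"jaw":0.6},{"dp":[0.4,0.8,0],"rotation":[0,0,0],"jaw":0.6}]'
python3 lp.py; python3 -c "
from h import *
goal([.5171,.0229,.1],np.radians(90-30.8))"
```

```text
time: 12.08
ee_pos: [0.5135, -0.1096, 0.1847]
eef_rot: [0.264, 0.965, -0.0, -0.001]
ft_force: [0.9, -0.1, 0.9]
width: 0.0523
grip_force: 0.0
time: 12.58
ee_pos: [0.5236, 0.0221, 0.1851]
eef_rot: [0.263, 0.965, -0.0, -0.001]
ft_force: [0.2, -1.6, -0.2]
width: 0.0524
grip_force: 0.0
handle 1883 0.02404761878062296 [506.8  29.1] [ 19.8 107.6] 58.86360168457031
yaw -30.76043289176579
extent -0.052589391928022464 0.12780963623187852 tail->tip should be 181 mm
rim (586.4205322265625, -18.37371253967285) 34.03462219238281
lat -7.026511938567487e-05
origin by tail [0.51056234 0.02685764] by tip [0.51004591 0.02716501]
dp [ 0.0444 -0.009   0.5676] rot [-0.0002 -0.0002  0.0004] deg 0.2
dp [ 0.0444 -0.009   0.5676] rot [ 3.000e-04 -3.000e-04 -4.996e-01] deg 179.9
```

```bash
python3 -m pendant '[{"dp":[0.044,-0.009,0.4],"rotation":[0,0,0],"jaw":0.6},{"dp":[0.044,-0.009,0.75],"rotation":[0,0,0],"jaw":0.6},{"dp":[0.044,-0.009,0.9],"rotation":[0,0,0],"jaw":0.6},{"dp":[0.044,-0.009,0.9],"rotation":[0,0,0],"jaw":0.6},{"dp":[0.044,-0.009,0.9],"rotation":[0,0,0],"jaw":0.6}]'
python3 -c "
from h import *
goal([.5171,.0229,.0055],np.radians(90-30.8))"
```

```text
time: 13.25
ee_pos: [0.5184, 0.023, 0.052]
eef_rot: [0.265, 0.964, -0.0, 0.001]
ft_force: [0.5, 0.3, -0.2]
width: 0.052
grip_force: 0.0
dp [ 0.0072 -0.0051  0.3101] rot [0.     0.0002 0.0002] deg 0.1
dp [ 0.0072 -0.0051  0.3101] rot [-3.000e-04  1.000e-04 -4.998e-01] deg 179.9
```

```bash
python3 -m pendant '[{"dp":[0.007,-0.005,0.15],"rotation":[0,0,0],"jaw":0.6},{"dp":[0.007,-0.005,0.25],"rotation":[0,0,0],"jaw":0.6},{"dp":[0.007,-0.005,0.3],"rotation":[0,0,0],"jaw":0.6},{"dp":[0.007,-0.005,0.3],"rotation":[0,0,0],"jaw":0.6}]' 30
python3 -m pendant '[{"dp":[0,0,0.003],"rotation":[0,0,0],"jaw":0.3},{"dp":[0,0,0.003],"rotation":[0,0,0],"jaw":0.15},{"dp":[0,0,0.003],"rotation":[0,0,0],"jaw":0.1},{"dp":[0,0,0.003],"rotation":[0,0,0],"jaw":0.1},{"dp":[0,0,0.003],"rotation":[0,0,0],"jaw":0.1},{"dp":[0,0,0.003],"rotation":[0,0,0],"jaw":0.1}]' 30
```

```text
time: 13.75
ee_pos: [0.5165, 0.0239, 0.0061]
eef_rot: [0.264, 0.964, -0.0, -0.0]
ft_force: [0.5, 0.9, 0.8]
width: 0.0525
grip_force: 0.0
time: 14.5
ee_pos: [0.5164, 0.0238, 0.0057]
eef_rot: [0.264, 0.964, -0.0, 0.0]
ft_force: [-1.0, -0.5, 2.4]
width: 0.02
grip_force: 30.0
```

```bash
python3 -m pendant '[{"dp":[0,0,-0.1],"rotation":[0,0,0],"jaw":0.1},{"dp":[0,0,-0.35],"rotation":[0,0,0],"jaw":0.1},{"dp":[0,0,-0.7],"rotation":[0,0,0],"jaw":0.1},{"dp":[0,0,-1],"rotation":[0,0,0],"jaw":0.1},{"dp":[0,0,-1],"rotation":[0,0,0],"jaw":0.1}]'
cat > lv.py <<'E'
from h import *
# held loupe: rim circle + plane from the given camera (tilt, centre), in tool-relative terms
import sys
s=r.read_state(); A=R.from_quat(s['eef_rot']); t=np.array(s['ee_pos'])
for n in sys.argv[1:]:
    c=snap(n); P=cloud(c); L=A.inv().apply((P-t).reshape(-1,3)).reshape(P.shape)
    m=(abs(L[...,1])<.037)&(L[...,0]<-.03)&(L[...,0]>-.125)&(abs(L[...,2])<.03)
    q=L[m]; print(n,len(q))
    rm=q[q[:,0]<-.052]
    if len(rm)<50: continue
    print('rim circle',cv2.minEnclosingCircle(rm[:,:2].astype(np.float32)*1000),'med z',np.median(rm[:,2]))
    top=rm[abs(np.hypot(rm[:,0]+.0816,rm[:,1])-.0305)<.003]
    G=np.c_[top[:,:2],np.ones(len(top))]; k=np.linalg.lstsq(G,top[:,2],rcond=None)[0]
    w=abs(G@k-top[:,2])<.002; k=np.linalg.lstsq(G[w],top[w,2],rcond=None)[0]
    print('rim top plane deg',np.degrees(k[:2]).round(2),'z at lens',(k@[-.0816,0,1]).round(4),w.sum())
    hd=L[(abs(L[...,1])<.008)&(L[...,0]<-.012)&(L[...,0]>-.04)&(abs(L[...,2])<.03)]
    if len(hd): print('handle top z',np.median(hd[:,2]))
E
python3 lv.py top scene wrist; python3 -c "
from h import *
print(R.from_quat(r.read_state()['eef_rot']).as_matrix().round(4))"
```

```text
time: 15.12
ee_pos: [0.5184, 0.0245, 0.1597]
eef_rot: [0.264, 0.965, 0.001, 0.003]
ft_force: [0.9, -0.2, -2.0]
width: 0.0199
grip_force: 30.0
top 127
rim circle ((-96.0953369140625, -16.00126075744629), 26.05788803100586) med z -0.004565167193457339
rim top plane deg [11.37  8.54] z at lens 0.0011 39
scene 989
rim circle ((-82.84186553955078, -3.209491729736328), 34.489044189453125) med z -0.002065692303089344
rim top plane deg [-2.66 -0.48] z at lens -0.0032 107
handle top z -0.016266425651841977
wrist 1374
rim circle ((-55.076385498046875, -1.0172739028930664), 21.477088928222656) med z -0.00022908115011399332
rim top plane deg [-28.05   0.22] z at lens 0.0101 86
handle top z -0.014530110849955341
[[-8.605e-01  5.094e-01 -1.000e-03]
 [ 5.094e-01  8.605e-01 -2.000e-04]
 [ 7.000e-04 -7.000e-04 -1.000e+00]]
```

```bash
python3 -m pendant '[{"dp":[0,0,0],"rotation":[0,0,0],"jaw":0.1},{"dp":[0,0,0],"rotation":[0,0,0],"jaw":0.1},{"dp":[0,0,0],"rotation":[0,0,0],"jaw":0.1}]' 60
cat > pr.py <<'E'
from h import *
s=r.read_state(); A=R.from_quat(s['eef_rot']); t=np.array(s['ee_pos'])
Ls=[]
for _ in range(4):
    c=snap('scene'); P=cloud(c); L=A.inv().apply((P-t).reshape(-1,3)).reshape(P.shape)
    Ls.append(L[(abs(L[...,1])<.037)&(L[...,0]<.07)&(L[...,0]>-.125)&(abs(L[...,2])<.04)])
L=np.concatenate(Ls); np.save('L.npy',L)
for a in np.arange(-.12,.07,.006):
    b=L[(L[:,0]>=a)&(L[:,0]<a+.006)]; h=b[abs(b[:,1])<.008]; 
    f=lambda q:np.percentile(q[:,2],[5,25,50,75,95]).round(4) if len(q)>5 else '-'
    print(round(a+.003,3),len(b),'all',f(b),'mid',f(h))
i=c['image']; v,u=np.nonzero((abs(L_:=A.inv().apply((cloud(c)-t).reshape(-1,3)).reshape(P.shape))[...,2]<.03)&(abs(L_[...,1])<.04)&(abs(L_[...,0]+.05)<.09))
x0,x1,y0,y1=u.min()-10,u.max()+10,v.min()-15,v.max()+10; k=min(780/(x1-x0),580/(y1-y0))
print(x0,y0,k); cv2.imwrite('pics/sc2.png',cv2.resize(i[y0:y1,x0:x1,::-1],None,fx=k,fy=k,interpolation=cv2.INTER_CUBIC))
E
python3 pr.py
```

```text
time: 15.65
ee_pos: [0.5162, 0.024, 0.1552]
eef_rot: [0.264, 0.965, -0.0, -0.0]
ft_force: [-0.7, 0.4, -0.9]
width: 0.0194
grip_force: 60.0
-0.117 194 all [-0.0095 -0.0066 -0.0032  0.0001  0.0029] mid [-0.0095 -0.0068 -0.0037  0.0001  0.0028]
-0.111 344 all [-0.0099 -0.0086 -0.0061 -0.0015  0.0033] mid [-0.01   -0.0088 -0.0081 -0.0064  0.0034]
-0.105 283 all [-0.0101 -0.0076 -0.0051 -0.0032  0.0024] mid [-0.0062 -0.0056 -0.0047 -0.0041 -0.0031]
-0.099 327 all [-0.0092 -0.006  -0.0048 -0.0038 -0.0006] mid [-0.0061 -0.0052 -0.0044 -0.0038 -0.0027]
-0.093 317 all [-0.0092 -0.0058 -0.0047 -0.0038 -0.0025] mid [-0.006  -0.0051 -0.0045 -0.0039 -0.0031]
-0.087 353 all [-0.009  -0.0056 -0.0046 -0.0039 -0.0025] mid [-0.006  -0.0053 -0.0047 -0.004  -0.0029]
-0.081 325 all [-0.0093 -0.0058 -0.0048 -0.004  -0.003 ] mid [-0.0063 -0.0051 -0.0042 -0.0037 -0.0032]
-0.075 337 all [-0.0092 -0.0058 -0.0048 -0.0039 -0.0027] mid [-0.0064 -0.0053 -0.0045 -0.0035 -0.0025]
-0.069 304 all [-0.0093 -0.0058 -0.0048 -0.004  -0.0026] mid [-0.006  -0.0054 -0.0045 -0.0039 -0.0025]
-0.063 283 all [-0.0094 -0.0067 -0
[... 1474 characters left out ...]
199 -0.0195 -0.0188 -0.0179]
0.027 63 all [-0.0205 -0.0195 -0.0188 -0.018  -0.0173] mid [-0.0205 -0.0197 -0.0188 -0.0181 -0.0175]
0.033 56 all [-0.0203 -0.0195 -0.0188 -0.018  -0.0172] mid [-0.0204 -0.0196 -0.019  -0.0181 -0.0172]
0.039 25 all [-0.0193 -0.019  -0.0184 -0.0172 -0.0161] mid [-0.0192 -0.0189 -0.0185 -0.0178 -0.0169]
0.045 0 all - mid -
0.051 23 all [-0.0206 -0.0197 -0.0191 -0.0183 -0.0176] mid [-0.0204 -0.0196 -0.0191 -0.0182 -0.0176]
0.057 37 all [-0.0201 -0.0193 -0.0187 -0.0182 -0.0171] mid [-0.0202 -0.0194 -0.0189 -0.0184 -0.0174]
0.063 12 all [-0.0166 -0.0162 -0.0157 -0.0148 -0.0136] mid [-0.0166 -0.0162 -0.0157 -0.0148 -0.0136]
0.069 1 all - mid -
264 136 6.590909090909091
```

View pics/sc2.png

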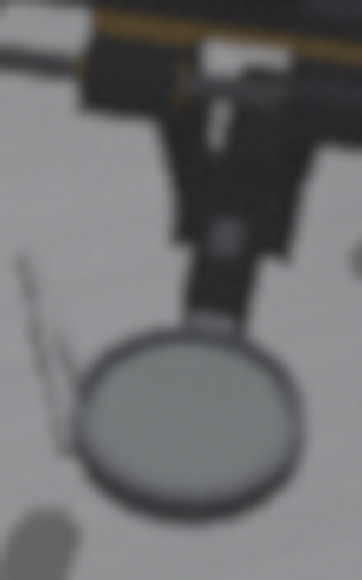

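The scene crop shows the loupe held at the fingers with its rim at (190,425). The depth profile along it is flat, so it is level. Moving over the stand, high.

```bash
python3 -m pendant '[{"dp":[0.25,0.3,-0.1],"rotation":[0,0,0],"jaw":0.1},{"dp":[0.5,0.6,-0.1],"rotation":[0,0,0],"jaw":0.1},{"dp":[0.75,0.75,-0.1],"rotation":[0,0,0],"jaw":0.1},{"dp":[0.85,0.8,-0.1],"rotation":[0,0,0],"jaw":0.1},{"dp":[0.85,0.8,-0.1],"rotation":[0,0,0],"jaw":0.1}]'
python3 -m pendant '[{"dp":[0.2,0.25,0],"rotation":[0,0,0],"jaw":0.1},{"dp":[0.4,0.5,0],"rotation":[0,0,0],"jaw":0.1},{"dp":[0.42,0.61,0],"rotation":[0,0,0],"jaw":0.1},{"dp":[0.42,0.61,0],"rotation":[0,0,0],"jaw":0.1},{"dp":[0.42,0.61,0],"rotation":[0,0,0],"jaw":0.1},{"dp":[0.42,0.61,0],"rotation":[0,0,0],"jaw":0.1}]'
cat > pt.py <<'E'
from h import *
import sys
L=np.load('L.npy'); rm=L[(L[:,0]<-.055)&(abs(L[:,2]+.006)<.006)]; print('rim tool',cv2.minEnclosingCircle(rm[:,:2].astype(np.float32)*1000))
goal([.460,.3037,.16],np.radians(59.2)); print(r.read_state()['joint_positions'])
a=np.radians(-27.5);o=np.array([.530,.2615]);ex=np.array([np.cos(a),np.sin(a)]);ey=np.array([-ex[1],ex[0]])
for n in ('scene','top','wrist'):
    q=[]
    for _ in range(4):
        P=cloud(snap(n)); q.append(P[np.hypot(P[...,0]-.55,P[...,1]-.25)<.15])
    q=np.concatenate(q); x=(q[:,:2]-o)@ex; y=(q[:,:2]-o)@ey; z=q[:,2]
    pl=(abs(z-.012)<.004)&(x>-.06)&(x<.1)&(abs(y)<.045); dk=(np.hypot(x,y)<.015)&(abs(z-.018)<.004)
    m=(x>.045)&(x<.068)&(abs(y)<.012)&(z>.075)&(z<.11)
    pt=(np.hypot(x-.083,y)<.006)&(abs(z-.135)<.006)
    print(n,'plate z',np.median(z[pl]).round(4),'disc',dk.sum(),np.median(z[dk]).round(4),'posttop',pt.sum(),np.median(z[pt]).round(4))
    print(' ptr',m.sum(),'x min',x[m].min().round(4) if m.any() else '', 'z pct',np.percentile(z[m],[5,25,50,75,95]).round(4) if m.any() else '','y pct',np.percentile(y[m],[5,50,95]).round(4) if m.any() else '')
E
python3 pt.py
```

```text
time: 16.48
ee_pos: [0.4675, 0.1925, 0.1707]
eef_rot: [0.263, 0.965, -0.0, 0.0]
ft_force: [-0.1, -0.5, -2.0]
width: 0.0194
grip_force: 60.0
time: 17.23
ee_pos: [0.4609, 0.3014, 0.1706]
eef_rot: [0.265, 0.964, -0.0, 0.0]
ft_force: [0.2, -0.7, -1.2]
width: 0.0197
grip_force: 60.0
rim tool ((-82.88605499267578, -2.236656904220581), 34.90065383911133)
dp [0.0131 0.0105 0.0705] rot [-0.0001  0.0001  0.0001] deg 0.1
dp [0.0131 0.0105 0.0705] rot [-2.000e-04 -2.000e-04 -4.999e-01] deg 179.9
[ 0.13758543  0.34835364 -0.95645618  1.69076381  0.29840638  1.25837949
  0.15032312]
scene plate z 0.0123 disc 323 0.0184 posttop 66 0.1345
 ptr 38 x min 0.0491 z pct [0.0878 0.0897 0.0908 0.0922 0.0931] y pct [-0.0047 -0.0029 -0.0004]
top plate z 0.0115 disc 435 0.0174 posttop 67 0.1333
 ptr 61 x min 0.0542 z pct [0.0863 0.0896 0.0905 0.0921 0.0936] y pct [-0.0044 -0.0022  0.0003]
wrist plate z 0.0124 disc 0 nan posttop 0 nan
 ptr 0 x min  z pct  y pct
  return _methods._mean(a, axis=axis, dtype=dtype,
  ret = ret.dtype.type(ret / rcount)
```

```bash
python3 -c "
from h import *
for n in('scene','top'):
  c=load(n);P=cloud(c);m=(abs(P[...,2]-.018)<.006)&(np.hypot(P[...,0]-.53,P[...,1]-.2615)<.035)
  v,u=np.nonzero(m);a,b,d,e=u.min(),u.max(),v.min(),v.max();print(n,a,b,d,e)
  cv2.imwrite('pics/x_%s.png'%n,cv2.resize(c['image'][d-25:e+25,a-25:b+25,::-1],(395,560),interpolation=cv2.INTER_CUBIC));print('crop',a-25,d-25,(b-a+50)/395,(e-d+50)/560)
cv2.imwrite('pics/x.png',np.hstack([cv2.imread('pics/x_scene.png'),cv2.imread('pics/x_top.png')]))
"
python3 -m pendant '[{"dp":[0.013,0.01,0.1],"rotation":[0,0,0],"jaw":0.1},{"dp":[0.013,0.01,0.2],"rotation":[0,0,0],"jaw":0.1},{"dp":[0.013,0.01,0.2],"rotation":[0,0,0],"jaw":0.1},{"dp":[0.013,0.01,0.2],"rotation":[0,0,0],"jaw":0.1}]'
```

```text
scene 377 406 184 205
crop 352 159 0.2 0.12678571428571428
top 147 174 200 228
crop 122 175 0.1949367088607595 0.1392857142857143
time: 18.32
ee_pos: [0.4592, 0.3053, 0.1406]
eef_rot: [0.264, 0.965, -0.0, -0.0]
ft_force: [0.9, 0.2, -1.4]
width: 0.0195
grip_force: 60.0
```

View pics/x.png

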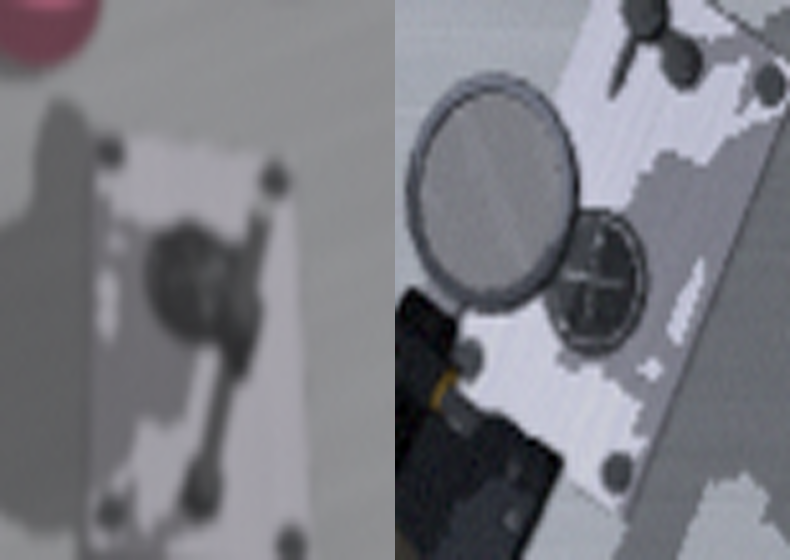

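Top crop: the disc centre is at (597,282), the rim centre at (493,192) and the pointer at (625,70). I'll use this to cross-check the lens offset from the TCP with the top camera.

```bash
python3 -c "
from h import *
c=load('top')
d=onplane(c,[(122+202*.1949,175+282*.1393)],.018)[0];l=onplane(c,[(122+98*.1949,175+192*.1393)],.179)[0]
print('disc',d,'lens',l,'lens-TCP',l[:2]-[.4609,.3014],'exp .070,-.042')
t=np.array([.4609,.3014])+d[:2]-l[:2];print('TCP target by top cam',t)
goal([.460,.3037,.0889],np.radians(59.2))"
```

```text
disc [0.5276658 0.2558191 0.018    ] lens [0.52856951 0.25674725 0.179     ] lens-TCP [ 0.06766951 -0.04465275] exp .070,-.042
TCP target by top cam [0.45999629 0.30047186]
dp [-0.01   -0.0068  0.3446] rot [-0.     -0.      0.0005] deg 0.2
dp [-0.01   -0.0068  0.3446] rot [ 1.000e-04 -0.000e+00 -4.995e-01] deg 179.8
```

```bash
python3 -m pendant '[{"dp":[0.25,-0.007,0.1],"rotation":[0,0,0],"jaw":0.1},{"dp":[0.5,-0.007,0.2],"rotation":[0,0,0],"jaw":0.1},{"dp":[0.59,-0.007,0.345],"rotation":[0,0,0],"jaw":0.1},{"dp":[0.59,-0.007,0.345],"rotation":[0,0,0],"jaw":0.1},{"dp":[0.59,-0.007,0.345],"rotation":[0,0,0],"jaw":0.1},{"dp":[0.59,-0.007,0.345],"rotation":[0,0,0],"jaw":0.1},{"dp":[0.59,-0.007,0.345],"rotation":[0,0,0],"jaw":0.1}]'
cat > m.py <<'E'
from h import *
s=r.read_state();A=R.from_quat(s['eef_rot']);t=np.array(s['ee_pos']);print(t)
lens=t+A.apply([-.0816,0,0]);print('lens pred',lens)
def circ(q):
    # robust circle fit to a filled blob: mean of hull-based min circle
    return cv2.minEnclosingCircle(q.astype(np.float32)*1000)
for n in('top','scene','wrist'):
    D=[];Rm=[]
    for k in range(4):
        c=snap(n);P=cloud(c);Z=P[...,2];g=c['image'].astype(int).sum(-1)/3
        near=np.hypot(P[...,0]-.53,P[...,1]-.26)<.032
        m=near&(Z>.0145)&(Z<.022); D.append(P[m])
        if k==0: print(n,'disc px',m.sum(),'grey in/out',np.median(g[m]) if m.any() else 0,np.median(g[near&(abs(Z-.012)<.002)]) if near.any() else 0)
        m2=(np.hypot(P[...,0]-lens[0],P[...,1]-lens[1])<.045)&(abs(Z-lens[2])<.014); L=A.inv().apply((P[m2]-t)); Rm.append(L[L[:,0]<-.058])
    D=np.concatenate(D);L=np.concatenate(Rm)
    if len(D)>100: print(' disc/ring',D[:,:2].mean(0).round(4),circ(D[:,:2]),D[:,2].mean())
    if len(L)>100: print(' rim tool',L[:,:2].mean(0).round(4),circ(L[:,:2]),'z',np.percentile(L[:,2],[10,50,90]).round(4))
E
python3 m.py
```

```text
time: 19.2
ee_pos: [0.3834, 0.3492, 0.0893]
eef_rot: [0.265, 0.964, 0.0, 0.0]
ft_force: [-0.4, -0.4, -1.8]
width: 0.0196
grip_force: 60.0
[0.38337726 0.34924233 0.08934771]
lens pred [0.45355071 0.30759805 0.08938548]
top disc px 264 grey in/out 70.83333333333334 190.0
 disc/ring [0.5287 0.2591] ((530.1541137695312, 259.3526916503906), 31.316749572753906) 0.01717379401603119
 rim tool [-0.085  -0.0031] ((-82.564208984375, -2.265453577041626), 34.95197296142578) z [-0.0073 -0.0033 -0.0003]
scene disc px 193 grey in/out 75.0 137.33333333333334
 disc/ring [0.5285 0.2549] ((529.705322265625, 259.8953552246094), 30.411529541015625) 0.01774532913756146
 rim tool [-0.0884 -0.0013] ((-82.77783966064453, -0.8663873672485352), 34.93042755126953) z [-0.0078 -0.0037 -0.0001]
wrist disc px 0 grey in/out 0 0
 rim tool [-0.0586  0.0006] ((-59.61783218383789, 0.33591127395629883), 13.199617385864258) z [-0.0038 -0.0033 -0.0027]
```

```bash
cat > e.py <<'E'
from h import *
V=[]
s=r.read_state();A=R.from_quat(s['eef_rot']);t=np.array(s['ee_pos'])
for n in('top','scene'):
    c=load(n);P=cloud(c);g=c['image'].mean(-1).astype(np.float32)
    px=cv2.projectPoints(np.array([[.53,.26,.018]]),cv2.Rodrigues(c['T'][:3,:3].T)[0],-c['T'][:3,:3].T@c['T'][:3,3],c['mtx'],c['distortion'])[0].ravel()
    x0,y0=(px-24).astype(int); k=8
    G=cv2.resize(g[y0:y0+48,x0:x0+48],None,fx=k,fy=k,interpolation=cv2.INTER_CUBIC); V.append(cv2.resize(c['image'][y0:y0+48,x0:x0+48,::-1],None,fx=k,fy=k,interpolation=cv2.INTER_CUBIC))
    m=(G<(115 if n=='top' else 100)).astype(np.uint8); q=(px-[x0,y0]+.5)*k
    _,l,st,_=cv2.connectedComponentsWithStats(m); i=l[int(q[1]),int(q[0])]
    if i==0: i=1+st[1:,4].argmax()
    ct=max(cv2.findContours((l==i).astype(np.uint8),0,1)[0],key=cv2.contourArea); el=cv2.fitEllipseAMS(ct)
    cv2.drawContours(V[-1],[ct],-1,(0,255,0),1); cv2.ellipse(V[-1],el,(0,0,255),1)
    w=onplane(c,[((el[0][0]+.5)/k-.5+x0,(el[0][1]+.5)/k-.5+y0)],.018)[0]
    print(n,'ellipse px size',np.array(el[1])/k,'disc',w.round(4))
cv2.imwrite('pics/e.png',np.hstack(V))
E
python3 e.py
```

```text
top ellipse px size [20.16322517 20.90498543] disc [0.529  0.2571 0.018 ]
scene ellipse px size [22.28172684 30.59451866] disc [0.5457 0.2541 0.018 ]
```

View pics/e.png

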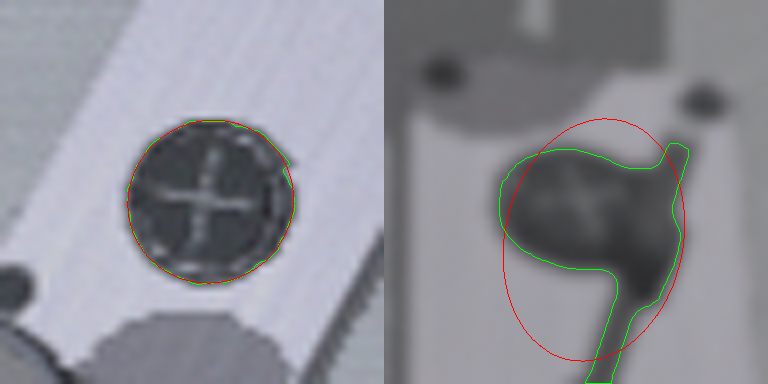

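The top crop shows the seat ring centred at (210,202) with the cross at (205,201). The disc is therefore about (0.530, 0.261), which agrees with the wrist camera to within 1.5 mm. Sliding in at the final height.

```bash
python3 -c "
from h import *
goal([.4596,.3026,.0888],np.radians(59.2))"
```

```text
dp [-6.006e-01 -7.100e-03  4.000e-04] rot [-0.      0.      0.0005] deg 0.2
dp [-6.006e-01 -7.100e-03  4.000e-04] rot [-0.     -0.     -0.4995] deg 179.8
```

```bash
python3 -m pendant '[{"dp":[-0.15,-0.007,0],"rotation":[0,0,0],"jaw":0.1},{"dp":[-0.3,-0.007,0],"rotation":[0,0,0],"jaw":0.1},{"dp":[-0.45,-0.007,0],"rotation":[0,0,0],"jaw":0.1},{"dp":[-0.55,-0.007,0],"rotation":[0,0,0],"jaw":0.1},{"dp":[-0.6,-0.007,0],"rotation":[0,0,0],"jaw":0.1},{"dp":[-0.6,-0.007,0],"rotation":[0,0,0],"jaw":0.1},{"dp":[-0.6,-0.007,0],"rotation":[0,0,0],"jaw":0.1},{"dp":[-0.6,-0.007,0],"rotation":[0,0,0],"jaw":0.1}]'
cat > f.py <<'E'
from h import *
s=r.read_state();A=R.from_quat(s['eef_rot']);t=np.array(s['ee_pos'])
goal([.4596,.3026,.0888],np.radians(59.2))
a=np.radians(-27.5);o=np.array([.530,.261]);ex=np.array([np.cos(a),np.sin(a)]);ey=np.array([-ex[1],ex[0]])
for n in('scene','top'):
    q=np.concatenate([cloud(snap(n)).reshape(-1,3) for _ in range(4)]);q=q[np.hypot(q[:,0]-.55,q[:,1]-.25)<.15]
    x=(q[:,:2]-o)@ex;y=(q[:,:2]-o)@ey;z=q[:,2]; rr=np.hypot(x,y)
    rim=(rr<.036)&(z>.08)&(z<.105); print(n,'rim',cv2.minEnclosingCircle(np.c_[x,y][rim].astype(np.float32)*1000),'glass z',np.median(z[(rr<.024)&rim]).round(4),'rim top z',np.percentile(z[(abs(rr-.032)<.002)&rim],[25,50,75,90]).round(4))
    u=(rr<.024)&rim; k=np.linalg.lstsq(np.c_[x[u],y[u],np.ones(u.sum())],z[u],rcond=None)[0]; print(' tilt deg',np.degrees(k[:2]).round(2))
    m=(x>.047)&(x<.066)&(abs(y)<.009)&(z>.08)&(z<.1); print(' ptr',m.sum(),np.percentile(z[m],[10,50,90]).round(4),'xmin',x[m].min().round(4))
E
python3 f.py
```

```text
time: 20.8
ee_pos: [0.459, 0.3031, 0.0889]
eef_rot: [0.264, 0.965, 0.0, 0.0]
ft_force: [0.5, 0.2, -1.3]
width: 0.0194
grip_force: 60.0
dp [-0.0052 -0.001   0.001 ] rot [0.     0.     0.0007] deg 0.2
dp [-0.0052 -0.001   0.001 ] rot [-0.      0.     -0.4993] deg 179.8
scene rim ((0.012624156661331654, 0.2357686311006546), 35.82613754272461) glass z 0.0929 rim top z [0.091  0.0949 0.0971 0.0982]
 tilt deg [ 0.03 -0.18]
 ptr 35 [0.089  0.0915 0.094 ] xmin 0.0508
top rim ((-0.933296799659729, -0.9172241687774658), 34.805389404296875) glass z 0.0919 rim top z [0.0944 0.0957 0.097  0.0983]
 tilt deg [ 0.22 -0.2 ]
 ptr 55 [0.0881 0.0908 0.0929] xmin 0.054
```

```bash
python3 -c "
from h import *
s=r.read_state();print(s['time'],s['ee_pos'],s['ft_force']);print(r.close_job())"
```

```text
21.2 [0.45954227 0.30264689 0.08889745] [-0.2245942   0.40707535 -1.29732426]
the job is handed in; nothing more can be done
None
```

The job is handed in at 21.2 s: the cover stands upright in the 130 mm tray and the lens is held level (about 0.2°) within about 2 mm of the disc's centre, with its rim line at about 90 mm, my estimate of the pointer tip's height (good to about 1–2 mm); no verdict came back.

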